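Clip the plug tray into the transplanting holder

ROBOT

A 6-joint arm with a two-finger parallel gripper is mounted at the origin on the work surface. World frame = base frame: x ahead of the robot, y to its left, z up, the work surface at z = 0. Lengths are in m, angles in degrees, forces in N, time in s.
With the tool pointing down it reaches from about 0.25 to 0.725 m from the base axis. Payload 9.7 kg.
Tool frame: the origin (TCP) lies midway between the tips of the shut fingers; the grasp point (between the pads) lies 19 mm behind it; z points along the fingers, y is the line along which they close (so a half turn about z gives the same grasp; the last joint's range is limited). The gripper opens to 85 mm and grips with 20 to 120 N. Pads are 22 mm wide; open, the fingers measure 114 mm over their backs; the gripper's body (76 mm by 85 mm) begins 54 mm behind the grasp point. The pads swing forward as they close: fully open they stand 13 mm farther back than shut.
Start: joints at [65.145, 4.979, 10.078, 95.1, 0, 90], TCP at [0.231, 0.499, 0.203] pointing down, gripper open.
Joint ranges: [-179.16, 179.16], [-48.56, 103.87], [-65.8, 70.77], [-126.05, 130.52], [-82.76, 87.17], [-180, 180]. Speed limits (degrees/s): [127.2, 127.2, 147.25, 180, 180, 180].

INTERFACE

Orientations are given as [roll, pitch, yaw] about the fixed x, y, z axes, in that order (R = Rz(yaw) Ry(pitch) Rx(roll)).
In Python, from workcell import bot gives the robot as it stands. The module is installed in compiled form; this text tells all that it offers.
- The arm moves only by the tool send_rows, never from a script. Its argument "moves" is one flat list of numbers, 7 for each row, row after row: the shift along the world's x, y, z normalised to -1 to 1, where 1 is 0.025 m, then the turn, a rotation vector about the world's x, y, z normalised to -1 to 1, where 1 is 0.15 rad, then the closure, from -1 (fully open) to 1 (shut), so that 0 is half open. A call has 1 to 8 rows; each row shifts and turns the commanded pose from where the row before left it; what a row does not reach is not made up. A row lasts 1/8 s, in which the tool goes at most 62.5 mm and 10.7 degrees, less where a joint would pass 70% of its speed; a pose out of reach is approached as far as the arm can. A call with a number of a shift or a turn outside -1 to 1 is refused whole. A call with a gripper value outside its range is refused whole. The fingers move at their own pace and stop on an object; "squeeze" is the grip in N (left out, the last holds). Time passes only in rows, so rows that do not move let the fingers close. It gives the time, the measured TCP pose, the force, the opening and the grip force at its end, in the units of the state.
- bot.get_obs(): the state, without advancing time (a new reading comes with each control period).
- bot.camera(name): name is "side" or "top" or "wrist"; returns a dict with "color" (400x640x3 uint8, red, green, blue), "camera_matrix" (3x3 intrinsics, pixels), "R" (3x3) and "t" (3): a world point X has camera coordinates R X + t. Camera axes: x right, y down, z forward; pixel columns grow to the right and rows downward; lengths in m; the calibration is good to about 2 mm. A picture is of the moment at which its call begins. There is no depth.
- bot.job_done(): hands the job in; it is judged then, once.
Trained networks look in the newest picture that a camera, given by its name, has taken for a name from the list of things; names that differ only in an ending like _2 or _b are one class to them, and where a whole thing is asked for, a point or a joint stands for the part that bears it (a point fixed in the world has none). Each returns a list of dicts, best first, with "p" (0 to 1); they miss things now and then, are a little off and sometimes report something else, mostly with a low value. They report only what shows in the picture. A call takes as long as a camera call. They do not tell look-alikes from the thing itself.
- bot.boxes_of(camera, query): "extent" ([left, top, right, bottom] in pixels, round what is visible of it).
- bot.trace(camera, query): "region" (400x640 bool, what is visible of it) and "extent" ([left, top, right, bottom] in pixels, round what is visible of it).
- bot.landmark_of(camera, query): "pixel" ([column, row] in pixels: a listed point, or the origin of a listed thing).
The state is a dict: "time": time; "q": joint angles; "qd": joint speeds; "joint_efforts": joint torques, N m; "ee_pos": TCP position; "tcp_rot": TCP orientation; "wrist_force": force on the tool from outside, world axes, zero at the start; "torque": the same for the moment, N m; "opening": finger opening in m; "grasp_force": force on a finger pad.
Only numpy, scipy, OpenCV 4.12 (cv2) and the standard library are available. Lean on these libraries where they do the work, as an engineer would, in place of code of your own. Each camera call takes 0.05 s, during which the arm holds its last target. There are 200 camera calls.

TASK

Fit the small plug tray of living stones into the metal tray holder, between its pair of side rails (clamped somewhere off the holder's middle: look or feel for them): one end of its rim goes under the fixed hold-down lip, then the other end goes down until the red-tabbed spring catch has snapped back over the rim and the tray lies flat and square on the holder's floor. Do it without slamming or ramming the tray, never tip it steeply, leave the two potted plants and the brush where they are, and let go of everything when you are done.

Things in the scene. Friction and masses are not known exactly. Their poses are not given: they have to be found in the camera images.
- tray: Black plug tray, loose, 0.3 to 0.5 kg, flat on the bench left or right of the holder. Origin: centre of underside; x along its length, z up. Body 180 (x) x 137 (y) x 45 mm high, upright sides. 4 x 3 square cells of 35 mm, 43 mm pitch; ten are filled, each with a fixed living stone 27 mm across, up to 7 mm above the webs; the two middle ones are empty. Balances at its centre; ends alike.
- web (a point): Middle of the top of the tray's central web (45 mm above the underside, axes as tray): upright, 8 mm thick along x, 35 mm free along y, between the two empty cells (each 35 x 35 mm, 40 mm deep, centres at x = -21.5 and +21.5 mm). It can be pinched from above, one finger in each empty cell, closing along x.
- rim_end (a point): Middle of the top outer edge of the tray's rim at its +x end (tray x = 100 mm, 45 mm up). The rim flange is 4 mm thick (41 to 45 mm above the underside) and sticks out 10 mm at both ends and 8 mm at both sides: 200 x 153 mm overall. Either end may go under the lip.
- holder: Metal tray holder fixed to the bench, floor plate 262 x 224 x 8 mm. Origin: at bench height below the floor plate's seat; x points from the catch end to the lip end (roughly away from the robot), z up. A level tray cannot go in from above: its lip end goes in first, 20 to 25 degrees down (less, and its other end fouls the catch), that rim under the lip; then it is laid down. Highest: the catch, 73 mm.
- seat (a point): Centre of the holder's floor plate, 8 mm above holder's origin, axes as holder. The seated tray's origin lies here but for the rails' offset in y. End stops, 14 mm tall, inner faces at x = -92 and +92 mm (2 mm slack at each end of the tray body), across the middle 126 mm of the width.
- slots (a point): Middle of the +y pair of slots in the floor plate (holder x = 0, y = +87 mm) in which the side rails are clamped. The two side rails run along holder x from -80 to +80 mm, 8 mm thick, 14 mm tall above the floor, inner faces 141 mm apart (2 mm slack each side of the tray). The pair is clamped together with its middle anywhere from y = -15 to +15 mm; not measured: look or feel. Rails do not give way.
- back_stop (a point): Middle of the upper inner edge of the end stop under the lip (holder x = +92 mm, 22 mm above the bench). The tray body's lower edge can be felt against it, and against the floor 14 mm below.
- lip (a point): Middle of the free lower edge of the fixed steel hold-down lip (holder x = +92 mm, 56 mm above the bench, 3 mm above a seated rim, which it covers by 8 mm). The lip is 176 mm wide along y, 3 mm thick, and runs on to an upright plate whose inner face is at holder x = +112 mm.
- nose (a point): Inner lower edge of the catch's nose (holder x = -95 mm, y = 0; closed: 56 mm above the bench, 3 mm above a seated rim, 5 mm over it). Nose and leaf are 24 mm wide. From the nose a face slopes up and outwards, 70 degrees from level, to 73 mm at holder x = -101 mm; the rim of a lowered tray lands on it. Outside it a red thumb tab 30 mm wide.
- catch (a joint): Angle of the spring catch (rad) about its pivot at holder x = -104 mm, 14 mm above the bench: 0 = closed; up to 0.5 as the nose swings outwards (holder -x). Pushing the rim down the sloping face drives it out to about 0.15 and takes 6 to 12 N at that end of the tray, more than its weight; once the rim is below the nose it springs back to 0.
- pot_window: Bystander: square black plastic pot, 62 mm wide, 66 mm tall (plant to 80 mm), origin centre of its underside. Leave alone.
- pot_lithops: Bystander: square black plastic pot with a living stone, 62 mm wide, 66 mm tall (plant to 70 mm), origin centre of its underside. Leave alone.
- brush: Bystander: flat brush lying on the bench, 190 mm long along its x. Leave alone.
Things that resemble listed ones, but are neither listed nor needed, are in the scene too. Of the things that look like the tray, the larger one is meant.

How it is judged (in metres and radians):
At the end, for the whole second after the job is handed in: The tray lies on the holder's floor between the rails: origin within 4 mm of seat along holder x, 20 mm along y (rail setting) and 3 mm in height, level within 0.015 rad, square to the holder within 0.04 rad (either way round), the catch closed over the rim (below 0.03 rad), at rest, released (x of tray in the frame of seat between -0.004 and 0.004 m and y of tray in the frame of seat between -0.02 and 0.02 m and z of tray in the frame of seat between -0.003 and 0.003 m and angle between tray's own z axis and vertical below 0.015 rad and angle between the x axis of tray and the x axis of holder, either way round below 0.04 rad and value of joint catch below 0.03 rad and linear speed of tray below 0.01 m/s); the robot touches nothing.
It fails at once if The tray is slammed or rammed into the holder (more than 100 N between them) (contact force between tray and holder above 100 N).
It fails at once if The tray is tipped more than 40 degrees (angle between tray's own z axis and vertical above 0.7 rad).
It fails at once if A bystander (pot or brush) is moved by more than 30 mm (distance of any of pot_window, pot_lithops, brush from where it was at the start of the episode above 0.03 m).
It also fails if it takes over 62 s, if anything falls off the work surface, if the arm or the gripper's body presses on something with over 40 N, if the wrist force passes 120 N, or if a joint passes its speed limit or range.

## Working session

There is one attempt and no reset: what is moved stays moved. The work goes in short steps, Python scripts to look and compute and a tool call to move; the robot and the scene stay as the last step left them, time stands still between calls to the robot, and variables do not carry over. Pictures are saved under pics/ and viewed, at most 13 in all, crops included, and the job is handed in when it is done.

Besides the shell and the picture viewer there is one more tool, called after "Emit:" as a command line: name --argument value ..., lists and objects as JSON in quotes. send_rows: Moves the arm, as the interface text tells. Its arguments: {"type":"object","properties":{"moves":{"type":"array"},"squeeze":{"type":"number"}},"required":["moves"]}

```bash
mkdir -p pics; cat > h.py <<'E'
import numpy as np, cv2
from workcell import bot
def shot(n,name=None):
    c=bot.camera(n)
    if name: cv2.imwrite(f'pics/{name}.png',c['color'][:,:,::-1])
    return c
def onplane(c,px,z):
    d=c['R'].T@np.linalg.inv(c['camera_matrix'])@np.array([px[0],px[1],1.]);o=-c['R'].T@c['t']
    return o+d*(z-o[2])/d[2]
def tri(obs):
    A=[];b=[]
    for c,px in obs:
        d=c['R'].T@np.linalg.inv(c['camera_matrix'])@np.array([px[0],px[1],1.]);d/=np.linalg.norm(d);o=-c['R'].T@c['t']
        P=np.eye(3)-np.outer(d,d);A.append(P);b.append(P@o)
    x=np.linalg.lstsq(np.vstack(A),np.hstack(b),rcond=None)[0]
    return x,np.linalg.norm(np.vstack(A)@x-np.hstack(b))
def proj(c,X):
    p=c['camera_matrix']@(c['R']@np.asarray(X)+c['t']);return p[:2]/p[2]
E
python3 - <<'E'
from h import *
np.set_printoptions(precision=4,suppress=True)
cs={n:shot(n,n+'0') for n in('top','side','wrist')}
cv2.imwrite('pics/ts.png',cv2.resize(np.vstack([cs['top']['color'],cs['side']['color']])[:,:,::-1],(480,600)))
for n in cs:
    print(n,-cs[n]['R'].T@cs[n]['t'])
    for q in('tray','web','rim_end','holder','seat','slots','back_stop','lip','nose','pot_window','pot_lithops','brush'):
        print(n,q,[(np.round(d['pixel'],1).tolist(),round(d['p'],2)) for d in bot.landmark_of(n,q)[:4]])
o=bot.get_obs();print(o['time'],o['ee_pos'],o['tcp_rot'],o['opening'])
E
```

```text
top [ 0.4722 -0.1037  1.101 ]
top tray [([369.3, 285.0], 0.97), ([364.6, 194.9], 0.86)]
top web [([365.1, 193.2], 0.62), ([218.7, 198.6], 0.31)]
top rim_end [([380.3, 308.7], 0.75), ([355.7, 160.7], 0.73)]
top holder [([219.7, 200.1], 0.59)]
top seat [([218.8, 198.3], 0.57)]
top slots [([191.2, 206.7], 0.84)]
top back_stop [([212.4, 168.5], 0.81)]
top lip [([209.4, 169.2], 0.92)]
top nose [([221.6, 239.2], 0.56)]
top pot_window [([277.2, 123.2], 0.8)]
top pot_lithops [([446.9, 204.8], 0.63)]
top brush [([343.1, 122.0], 0.6)]
side [ 0.2808 -1.012   0.7182]
side tray [([236.4, 261.3], 0.63), ([341.1, 245.3], 0.59)]
side web [([237.2, 252.8], 0.81)]
side rim_end [([208.9, 267.3], 0.65), ([371.4, 222.1], 0.64)]
side holder [([303.5, 168.1], 0.87)]
side seat [([300.1, 164.7], 0.82)]
side slots [([290.8, 153.6], 0.78), ([372.4, 222.7], 0.35)]
side back_stop [([324.6, 156.5], 0.81)]
side lip [([325.4, 146.4], 0.67)]
side nose [([271.5, 157.8], 0.66), ([322.9, 148.5], 0.62), ([328.8, 155.0], 0.43)]
side pot_window [([378.5, 183.9], 0.82)]
side pot_lithops [([357.4, 319.0], 0.95)]
side brush [([406.8, 220.9], 0.6)]
wrist [0.162  0.5312 0.3745]
wrist tray []
wrist web []
wrist rim_end []
wrist holder []
wrist seat []
wrist slots []
wrist back_stop []
wrist lip []
wrist nose []
wrist pot_window []
wrist pot_lithops []
wrist brush []
1.95 [0.2312 0.4991 0.2026] [-180.       -0.001   155.1451] 0.08567562820476915
```

View pics/top0.png

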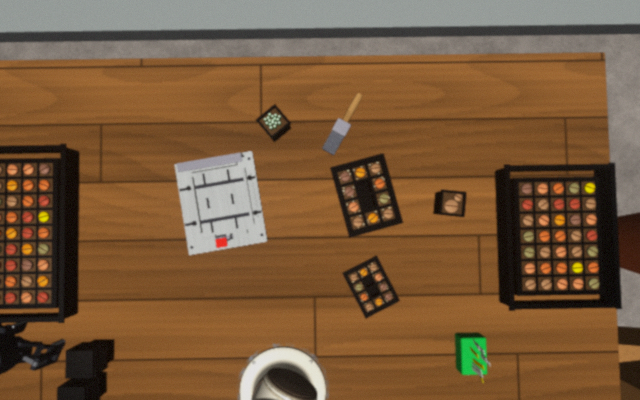

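View pics/side0.png

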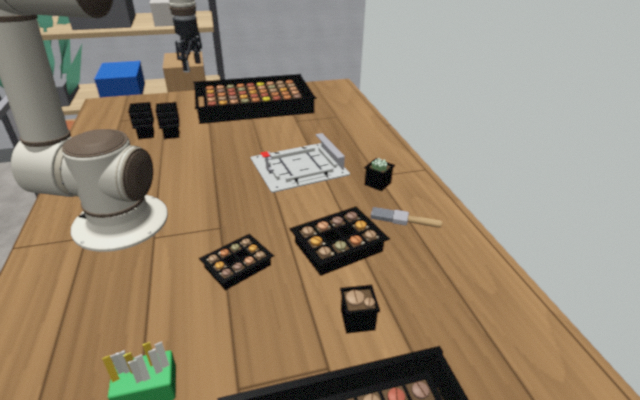

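Top view candidates for the tray: the larger tray at (366,194), the small look-alike at (371,286), and the big crates at (20,230) and (558,236). The holder is at (220,203) with its lip up and its red tab at (221,242). I choose the one at (366,194): it is larger, 4x3, and has two empty middle cells.

```bash
python3 - <<'E'
from h import *
np.set_printoptions(precision=4,suppress=True)
T=shot('top');S=shot('side')
for n,a,b in(('web',(365.5,193.5),(341,238)),('seat',(218.8,198.3),(300.1,164.7)),('slots',(191.2,206.7),(290.8,153.6)),('lip',(209.4,169.2),(325.4,146.4)),('nose',(221.6,239.2),(271.5,157.8)),('backstop',(212.4,168.5),(324.6,156.5)),('potw',(277,123),(378.5,183.9)),('potl',(447,205),(357,319))):
    print(n,*tri([(T,a),(S,b)]))
r=max(bot.trace('top','tray'),key=lambda d:d['region'].sum())['region'].astype(np.uint8)
bx=cv2.minAreaRect(np.argwhere(r)[:,::-1].astype(np.float32));p=cv2.boxPoints(bx)
print([onplane(T,q,.045) for q in p],onplane(T,bx[0],.045))
print('wristK',(w:=shot('wrist'))['camera_matrix'],w['R'])
c=T['color'][140:260,160:420,::-1];cv2.imwrite('pics/crop.png',cv2.resize(c,None,fx=3,fy=3,interpolation=2))
E
```

```text
web [ 0.5451 -0.2387  0.0263] 0.0008909045304810791
seat [0.5359 0.1776 0.0013] 0.006246617741102119
slots [0.5167 0.2547 0.0037] 0.001116066735595938
lip [0.6183 0.1883 0.0533] 0.0021522264519103595
nose [0.4308 0.1554 0.0537] 0.006709327280260155
backstop [0.6216 0.1919 0.0131] 0.003800751551794928
potw [ 0.7491  0.01   -0.0003] 0.00824229149705333
potl [ 0.5097 -0.4721  0.0065] 0.0013959710951487185
[array([ 0.6189, -0.1411,  0.045 ]), array([ 0.6574, -0.2906,  0.045 ]), array([ 0.4639, -0.3384,  0.045 ]), array([ 0.4261, -0.1899,  0.045 ])] [ 0.5412 -0.24    0.045 ]
wristK [[301.3153   0.     318.5931]
 [  0.     301.3153 198.805 ]
 [  0.       0.       1.    ]] [[ 0.4208  0.9071  0.0001]
 [ 0.8659 -0.4018  0.2981]
 [ 0.2705 -0.1253 -0.9545]]
```

View pics/crop.png

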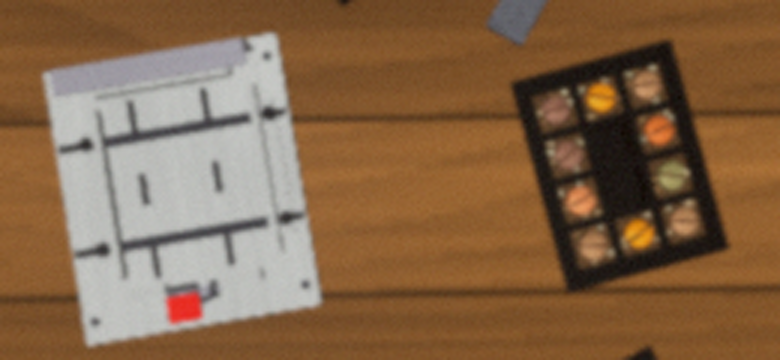

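The crop shows the larger tray with its two empty middle cells at crop (622,162). The holder's rails are thin light lines, so I'll view the holder with the wrist camera on the way.

Emit:
send_rows --moves '[0.88,-0.97,0.1,0,0,-0.465,-1,0.88,-0.97,0.1,0,0,-0.465,-1,0.88,-0.97,0.1,0,0,-0.465,-1,0.88,-0.97,0.1,0,0,-0.465,-1,0.88,-0.97,0.1,0,0,-0.465,-1,0.88,-0.97,0.1,0,0,-0.465,-1,0.88,-0.97,0.1,0,0,-0.465,-1]'

```text
time: 3.02
ee_pos: [0.3858, 0.3284, 0.2202]
tcp_rot: [180.0, -0.0, 127.0]
wrist_force: [0.2, 0.4, 0.0]
opening: 0.0853
grasp_force: 0.0
```

Emit:
send_rows --moves '[0.88,-0.97,0.1,0,0,-0.465,-1,0.88,-0.97,0.1,0,0,-0.465,-1,0.88,-0.97,0.1,0,0,-0.465,-1,0.88,-0.97,0.1,0,0,-0.465,-1,0.88,-0.97,0.1,0,0,-0.465,-1,0.88,-0.97,0.1,0,0,-0.465,-1,0.88,-0.97,0.1,0,0,-0.465,-1,0,0,0,0,0,0,-1]'

```text
time: 4.03
ee_pos: [0.5402, 0.1581, 0.2372]
tcp_rot: [-180.0, 0.0, 99.0]
wrist_force: [-0.1, 0.2, 0.2]
opening: 0.0855
grasp_force: 0.0
```

```bash
python3 - <<'E'
from h import *
np.set_printoptions(precision=4,suppress=True)
w=shot('wrist','w1')
o=bot.get_obs();print(o['time'],o['ee_pos'],o['tcp_rot'])
for q,z in(('seat',.008),('slots',.008),('back_stop',.022),('lip',.056),('nose',.056),('web',.045),('rim_end',.045)):
    print(q,[(np.round(d['pixel'],1).tolist(),round(d['p'],2),onplane(w,d['pixel'],z)) for d in bot.landmark_of('wrist',q)[:2]])
E
```

```text
4.075 [0.5395 0.159  0.2373] [-179.9688   -0.0054   99.1357]
seat [([315.7, 155.6], 0.73, array([0.5346, 0.1689, 0.008 ]))]
slots [([312.3, 80.6], 0.66, array([0.5161, 0.2607, 0.008 ]))]
back_stop [([386.3, 151.5], 0.67, array([0.6232, 0.1905, 0.022 ])), ([388.8, 161.6], 0.26, array([0.6294, 0.1782, 0.022 ]))]
lip [([391.2, 160.4], 0.96, array([0.623 , 0.1849, 0.056 ])), ([312.4, 151.2], 0.3, array([0.5292, 0.1811, 0.056 ]))]
nose [([233.3, 161.7], 0.68, array([0.4386, 0.1542, 0.056 ]))]
web [([121.6, 385.0], 0.71, array([ 0.2886, -0.2295,  0.045 ]))]
rim_end [([434.0, 274.7], 0.23, array([0.7201, 0.0378, 0.045 ]))]
```

View pics/w1.png

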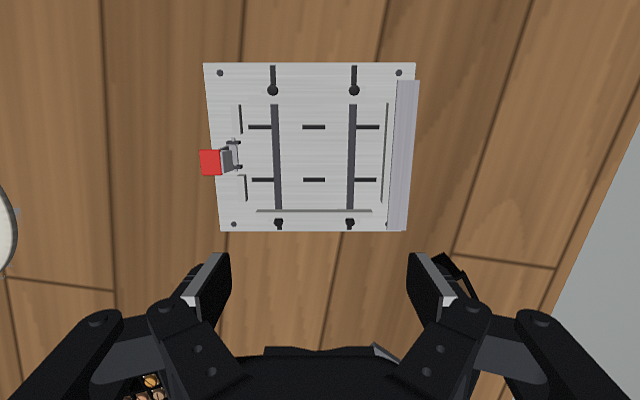

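Wrist view: plate corners are near (203,63), (415,63), (407,230) and (220,231). The red catch is at (222,161), the lip on the right at (403,155), and the −y rail at row 211. Next I'll fit the rails more precisely.

```bash
python3 - <<'E'
from h import *
im=cv2.imread('pics/w1.png')[50:240,190:430]
cv2.imwrite('pics/w1c.png',cv2.resize(im,None,fx=3.3,fy=3.15,interpolation=2))
E
```

```text
(no output)
```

View pics/w1c.png

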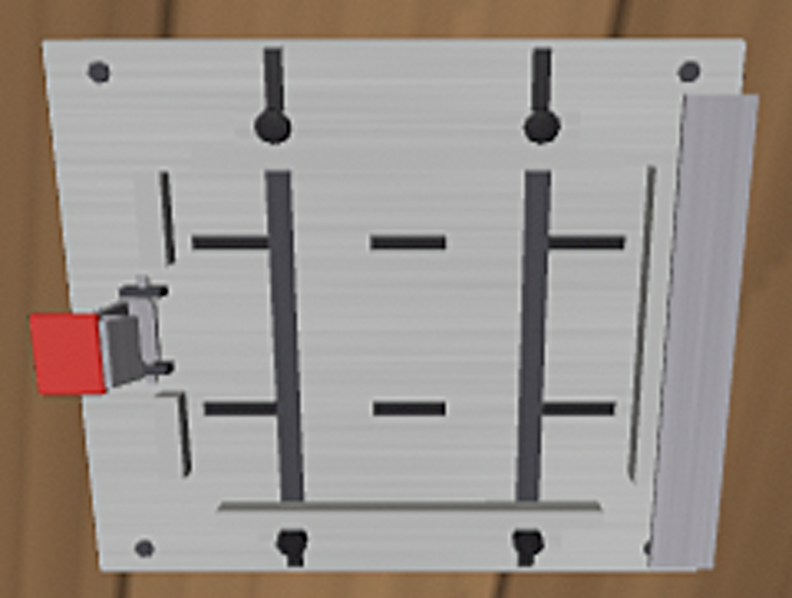

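The crop shows the −y rail's inner top edge at crop row 511 (cols 218–602). The +y rail's inner edge is where the slots are cut off, at crop row 170. The end stops are at cols 161 and 656, and the lip edge runs (686,97) to (650,567).

```bash
python3 - <<'E'
from h import *
from scipy.optimize import least_squares
np.set_printoptions(precision=4,suppress=True)
w=shot('wrist');t=shot('top')
W=[((42,40),(-131,112,8)),((745,42),(131,112,8)),((103,570),(-131,-112,8)),((686,97),(92,88,56)),((650,567),(92,-88,56)),((161,172),(-92,63,22)),((183,475),(-92,-63,22)),((656,168),(92,63,22)),((633,480),(92,-63,22))]
W=[((190+a[0]/3.3,50+a[1]/3.15),np.array(b)/1e3) for a,b in W]
Tp=[((43,73),(131,112,8)),((322,302),(-131,-112,8)),((90,345),(-131,112,8))]
Tp=[((160+a[0]/3,140+a[1]/3),np.array(b)/1e3) for a,b in Tp]
def wp(p,X):
    c,s=np.cos(p[2]),np.sin(p[2]);return np.array([p[0]+c*X[0]-s*X[1],p[1]+s*X[0]+c*X[1],X[2]])
def f(p,c,L): return np.concatenate([proj(c,wp(p,X))-px for px,X in L])
for c,L in((w,W),(t,Tp)):
    r=least_squares(f,[.53,.17,.17],args=(c,L));print(r.x,np.degrees(r.x[2]));print(r.fun.reshape(-1,2).round(1).tolist())
    if c is w:p=r.x
def toh(p,P):
    c,s=np.cos(p[2]),np.sin(p[2]);d=P[:2]-p[:2];return np.array([c*d[0]+s*d[1],-s*d[0]+c*d[1]])
print('cam in holder',toh(p,-w['R'].T@w['t']))
for n,a,z in(('-rail top',(218,511),22),('',(602,511),22),('-rail bot',(218,502),8),('',(602,502),8),('+rail 22',(273,170),22),('',(541,170),22),('8',(273,170),8),('',(541,170),8)):
    print(n,z,toh(p,onplane(w,(190+a[0]/3.3,50+a[1]/3.15),z/1e3))*1e3)
E
```

```text
[0.5295 0.1726 0.1619] 9.275015790439813
[[2.8, -0.0], [3.5, -0.8], [1.7, 0.4], [-2.3, -0.3], [-1.8, -1.2], [-1.1, -0.1], [-0.3, 1.2], [-1.5, 1.1], [-0.8, -0.5]]
[0.5285 0.1692 0.1658] 9.496794366874274
[[-0.2, -0.2], [0.6, 0.1], [-0.4, 0.2]]
cam in holder [0.0069 0.0624]
-rail top 22 [-78.1929 -77.6634]
 22 [ 81.0753 -77.8714]
-rail bot 8 [-80.9937 -78.4239]
 8 [ 83.524  -78.6363]
+rail 22 22 [-48.8869  63.6091]
 22 [50.9423 63.5308]
8 8 [-50.8991  63.6531]
 8 [52.5292 63.5719]
```

Rails: middle at holder y ≈ −7.1 mm, 141.3 mm apart, which agrees with the text. On to the tray.

Emit:
send_rows --moves '[0,-0.95,0,0,0,0.05,-1,0,-0.95,0,0,0,0.05,-1,0,-0.95,0,0,0,0.05,-1,0,-0.95,0,0,0,0.05,-1,0,-0.95,0,0,0,0.05,-1,0,-0.95,0,0,0,0.05,-1,0,-0.95,0,0,0,0.05,-1,0,-0.95,0,0,0,0.05,-1]'

```text
time: 5.52
ee_pos: [0.5391, -0.0311, 0.2377]
tcp_rot: [180.0, 0.0, 102.7]
wrist_force: [-0.9, 0.8, -0.2]
opening: 0.0854
grasp_force: 0.0
```

Emit:
send_rows --moves '[0,-0.95,0,0,0,0.05,-1,0,-0.95,0,0,0,0.05,-1,0,-0.95,0,0,0,0.05,-1,0,-0.95,0,0,0,0.05,-1,0,-0.95,0,0,0,0,-1,0,-0.95,0,0,0,0,-1,0,-0.95,0,0,0,0,-1,0,0,0,0,0,0,-1]'

```text
time: 6.52
ee_pos: [0.539, -0.1977, 0.2373]
tcp_rot: [-180.0, -0.0, 104.3]
wrist_force: [0.6, 1.0, -0.4]
opening: 0.0852
grasp_force: 0.0
```

```bash
cat >> h.py <<'E'
def traymeas():
    w=shot('wrist')
    r=max(bot.trace('wrist','tray'),key=lambda d:d['region'].sum())['region'].astype(np.uint8)
    k=max(cv2.findContours(r,0,1)[0],key=cv2.contourArea)
    bx=cv2.minAreaRect(k);P=cv2.boxPoints(bx)
    h=cv2.approxPolyDP(cv2.convexHull(k),6,True)[:,0]
    return w,P,h,r
E
python3 - <<'E'
from h import *
np.set_printoptions(precision=4,suppress=True)
w,P,h,r=traymeas()
o=bot.get_obs();print(o['time'],o['ee_pos'],o['tcp_rot'])
print(P,h);q=np.array([onplane(w,x,.045)[:2] for x in h]);print(q,q.mean(0))
print(cv2.minAreaRect(np.array([onplane(w,x[0],.045)[:2]*1e3 for x in max(cv2.findContours(r,0,1)[0],key=cv2.contourArea)],np.float32)))
print('web',[(d['pixel'],d['p'],onplane(w,d['pixel'],.045)) for d in bot.landmark_of('wrist','web')[:2]])
im=w['color'][:,:,::-1].copy();cv2.polylines(im,[h],True,(0,255,0));cv2.imwrite('pics/w2.png',im)
np.savez('v1.npz',K=w['camera_matrix'],R=w['R'],t=w['t'],h=h)
E
```

```text
6.625 [ 0.5391 -0.1964  0.2376] [-179.999    -0.0148  104.3411]
[[227. 139.]
 [394. 139.]
 [394. 256.]
 [227. 256.]] [[393 142]
 [384 256]
 [237 254]
 [228 141]]
[[ 0.6172 -0.143 ]
 [ 0.6536 -0.2906]
 [ 0.461  -0.3363]
 [ 0.4254 -0.1904]] [ 0.5393 -0.2401]
((539.2618408203125, -239.3277130126953), (203.1739959716797, 155.59329223632812), 14.20431900024414)
web [([310.8, 202.0], 0.94, array([ 0.5397, -0.2406,  0.045 ])), ([112.8, 158.5], 0.7, array([ 0.2929, -0.2457,  0.045 ]))]
```

View pics/w2.png

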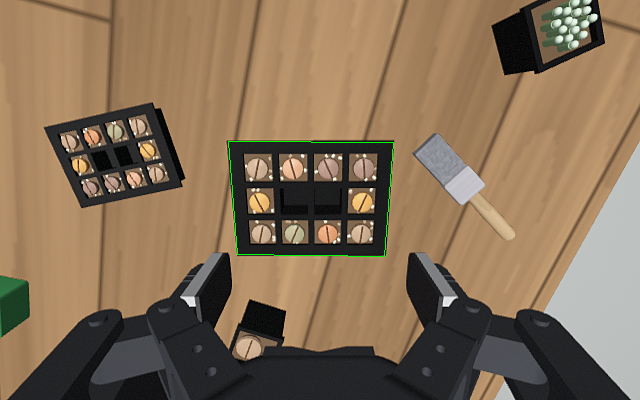

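The network outline fits the large tray, with the web at (311,202). I'll descend partway with the fingers part-closed and take a second view for height.

Emit:
send_rows --moves '[0,-0.35,-0.88,0,0,0,0.34,0,-0.35,-0.88,0,0,0,0.34,0,-0.35,-0.88,0,0,0,0.34,0,-0.35,-0.88,0,0,0,0.34,0,-0.35,-0.88,0,0,0,0.34,0,0,0,0,0,0,0.34,0,0,0,0,0,0,0.34]'

```text
time: 7.55
ee_pos: [0.5395, -0.2399, 0.1287]
tcp_rot: [180.0, 0.0, 104.4]
wrist_force: [0.9, 0.6, 0.6]
opening: 0.0282
grasp_force: 0.0
```

```bash
python3 - <<'E'
from h import *
np.set_printoptions(precision=4,suppress=True)
w=shot('wrist','w3');o=bot.get_obs();print(o['time'],o['ee_pos'],o['tcp_rot'],o['opening'])
v=np.load('v1.npz');c={'R':v['R'],'t':v['t'],'camera_matrix':v['K']}
L=bot.landmark_of('wrist','web');print([(d['pixel'],d['p'],onplane(w,d['pixel'],.045)) for d in L])
print(tri([(c,(310.8,202)),(w,L[0]['pixel'])]))
E
```

```text
7.6 [ 0.5397 -0.24    0.1289] [179.9268   0.0483 104.3909] 0.028249347650122502
[([34.4, 129.3], 0.89, array([ 0.2971, -0.2432,  0.045 ])), ([318.5, 192.4], 0.6, array([ 0.539 , -0.2377,  0.045 ]))]
(array([ 0.5256, -0.1608,  0.3063]), np.float64(0.0050621796149589934))
```

View pics/w3.png

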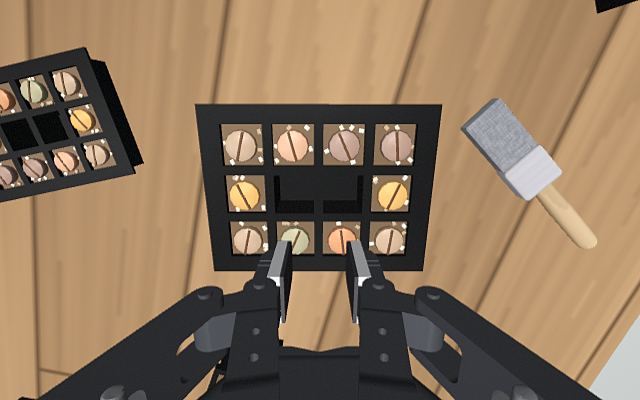

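Tray web at (319,192), consistent with the first view. I'll descend into the empty cells.

Emit:
send_rows --moves '[0,0,-0.75,0,0,0,0.34,0,0,-0.75,0,0,0,0.34,0,0,-0.75,0,0,0,0.34,0,0,-0.6,0,0,0,0.34,0,0,-0.6,0,0,0,0.34,0,0,-0.5,0,0,0,0.34,0,0,-0.45,0,0,0,0.34,0,0,0,0,0,0,0.34]'

```text
time: 8.65
ee_pos: [0.5387, -0.2403, 0.0167]
tcp_rot: [-179.9, -0.0, 104.4]
wrist_force: [0.1, -0.0, 0.2]
opening: 0.0278
grasp_force: 0.0
```

Emit:
send_rows --moves '[0,0,0,0,0,0,1,0,0,0,0,0,0,1,0,0,0,0,0,0,1,0,0,0,0,0,0,1,0,0,0,0,0,0,1]' --squeeze 80

```text
time: 9.28
ee_pos: [0.5392, -0.2405, 0.0177]
tcp_rot: [180.0, 0.0, 104.4]
wrist_force: [0.8, 0.2, 0.8]
opening: -0.0002
grasp_force: 0.0
```

Closed fully on nothing, so I'll look.

```bash
python3 - <<'E'
from h import *
np.set_printoptions(precision=4,suppress=True)
w=shot('wrist','w4');o=bot.get_obs();print(o['time'],o['ee_pos'],o['tcp_rot'],o['opening'],o['grasp_force'],o['wrist_force'])
cv2.imwrite('pics/w4.png',cv2.resize(w['color'][50:350,130:530,::-1],None,fx=2,fy=2))
for q in('web','tray'):print(q,[(d['pixel'],round(d['p'],2),onplane(w,d['pixel'],.045)) for d in bot.landmark_of('wrist',q)])
E
```

```text
9.325 [ 0.5392 -0.2405  0.0176] [179.9952   0.0041 104.3551] 6.567627475241543e-05 0.0 [0.8047 0.2573 0.0954]
web [([321.3, 250.8], 0.59, array([ 0.54  , -0.2383,  0.045 ]))]
tray [([318.0, 221.2], 0.72, array([ 0.5341, -0.2223,  0.045 ]))]
```

View pics/w4.png

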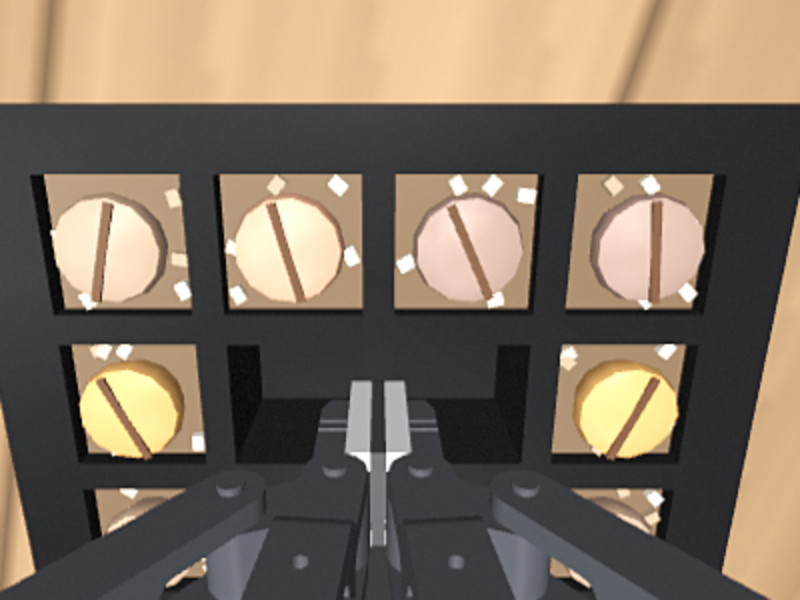

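The picture is ambiguous: black web between pads, opening reading 0. A small lift will tell.

Emit:
send_rows --moves '[0,0,0.4,0,0,0,1,0,0,0.4,0,0,0,1,0,0,0.4,0,0,0,1,0,0,0,0,0,0,1]'

```text
time: 9.93
ee_pos: [0.5398, -0.2407, 0.049]
tcp_rot: [179.9, 0.1, 104.4]
wrist_force: [0.3, 0.4, -0.9]
opening: 0.0004
grasp_force: 0.0
```

```bash
python3 - <<'E'
from h import *
np.set_printoptions(precision=4,suppress=True)
v=np.load('v1.npz');
w=shot('wrist');o=bot.get_obs();print(o['time'],o['ee_pos'],o['opening'],o['grasp_force'],o['wrist_force'],o['torque'])
for z in(0,.02,.045-.0186+.02,.06):print(z,proj(w,o['ee_pos']+np.array([0,0,z])))
for s in('top','side'):
    c=shot(s,s+'5');print(s,[(d['pixel'],round(d['p'],2)) for d in bot.landmark_of(s,'tray')])
c=cv2.imread('pics/side5.png')[170:300,180:420]
cv2.imwrite('pics/c5.png',np.vstack([cv2.resize(w['color'][100:300,200:440,::-1],(480,400)),cv2.resize(c,(480,260))])[:600])
E
```

```text
9.975 [ 0.5395 -0.2406  0.0482] -0.0003005019516608175 0.0 [0.0928 1.1842 0.4797] [-0.031 -0.036  0.01 ]
0 [318.283  232.3803]
0.02 [318.3465 246.8245]
0.0464 [318.4561 271.7618]
0.06 [318.5291 288.3569]
top [([367.4, 195.9], 0.57)]
side [([337.7, 242.9], 0.87), ([239.8, 262.9], 0.71)]
```

View pics/c5.png

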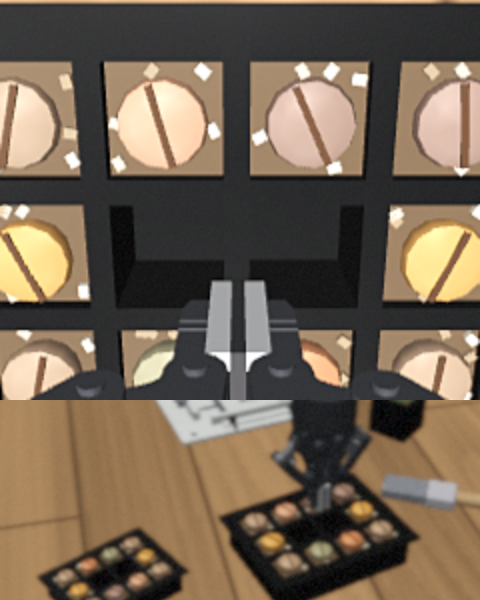

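The tray did not rise, so the fingers closed on nothing. I'll check the web region numerically in the saved w3 picture before regrasping.

```bash
python3 - <<'E'
from h import *
np.set_printoptions(linewidth=250)
im=cv2.imread('pics/w3.png').mean(2)
for r in range(168,222,4): print(r,im[r,268:370:3].astype(int))
im=cv2.imread('pics/w4.png').mean(2)
print('w4')
for r in range(325,480,10): print(r,im[r,225:540:9].astype(int))
E
```

```text
168 [38 35 38 37 34 41 37 34 36 36 37 38 36 35 37 35 34 38 37 34 37 37 32 35 34 35 37 36 34 37 36 35 36 32]
172 [35 38 40 37 37 36 36 37 36 38 35 35 31 36 38 37 37 36 34 34 34 33 36 33 34 37 35 34 32 31 36 38 32 37]
176 [37 37 15 13 37 34 37 36 36 35 39 33 37 38 33 37 37 30 35 35 37 32 35 34 32 35 33 35 35 34 14  8 37 37]
180 [34 38  3  7 38 36 36 40 37 36 35 36 34 37 35 33 35 36 36 36 37 33 33 34 35 33 33 35 35 32 12 10 34 37]
184 [37 39  3  6 37 35 36 37 38 35 36 36 35 34 35 35 35 35 39 33 36 36 34 35 36 32 34 31 34 33  9  5 37 31]
188 [37 36  8  5 41 37 36 35 36 33 37 37 36 36 33 37 35 34 36 35 35 35 35 30 34 35 35 34 32 36 16 13 36 36]
192 [38 35 18 12 32 35 36 37 37 35 35 36 35 34 37 36 37 35 33 34 35 33 35 35 34 34 36 30 34 33 11  8 33 31]
196 [34 34 22  5 23 37 37 38 37 36 35 35 38 34 39 39 35 33 36 33 36 36 37 37 33 36 37 37 34 35 12 16 30 32]
200 [32 34 21 12 19 25 23 22 22 24 26 25 24 24 26 20 35 35 36 21 23 23 25 21 22 20 21 24 21 22 15 14 36 31]
204 [34 38 33 10 15 22 20 17 16 19 17 15 20 16 17 14 37 34 37 18 19 16 23 17 14 15 15 19 16 20 17 10 34 31]
208 [33 36 40 18 14 
[... 1840 characters left out ...]
 27  26  26  26  30  61  60  59 180 179 170  56 188 178 181  59  60  61  28  25  27  26  25  29  25  25  22  22  49]
445 [ 52  32  17  25  24  27  26  27  25  26  48  63  62  55 179 178 165  54 191 178 179  58  59  62  44  27  28  25  26  28  26  26  24  39  50]
455 [ 50  44  26  28  22  28  28  24  27  27  63  61  63  60 150 255 233 127 255 255 133  62  62  62  59  27  26  27  27  28  28  26  25  46  50]
465 [ 52  52  50  52  52  52  52  53  53  60  62  66  61  61  60  60 233 124 254  61  60  59  60  65  62  59  54  53  52  51  51  51  51  51  50]
475 [ 63  61  62  61  56  54  54  55  54  63  62  67 119  80  61  61  71 124  60  62  62  94 116  61  62  63  55  57  56  54  57  63  63  62  62]
```

```bash
python3 - <<'E'
from h import *
np.set_printoptions(linewidth=250,precision=4,suppress=True)
o=bot.get_obs();p=o['ee_pos'];s=shot('side');t=shot('top')
for z in(-.02,0,.02,.04,.06):print(z,proj(s,p+[0,0,z]),proj(t,p+[0,0,z]))
print('web in side',proj(s,[.5395,-.2405,.045]))
im=cv2.imread('pics/side5.png').mean(2)
for r in range(196,250,3):print(r,im[r,315:370:2].astype(int))
w=shot('wrist')
for f in(0,.011):
  for z in(0,.01,.02,.03,.04):print(f,z,proj(w,p+np.array([0,f,z])))
E
```

```text
-0.02 [339.1038 238.5529] [366.1321 195.8887]
0 [339.3933 232.3487] [367.0519 195.4208]
0.02 [339.6892 226.0081] [368.0072 194.9349]
0.04 [339.9916 219.5267] [369.0001 194.4298]
0.06 [340.3008 212.8997] [370.0328 193.9045]
web in side [339.5988 233.0182]
196 [121  92 110 120 103  65  83  68  27  33  29  24  22  23  29  35  25  28  31  55  59  39  30  88 115 112 111 109]
199 [111  96 112  91  57  74  98 126  80  25  24  27  28  28  33  34  31  28  68  73  41  37  92 119 120 114 109 114]
202 [136 126  80  44  35  57  93 132 122  49  47  34  33  34  34  34  30  39  66  40  38  90 122 123 123 122 114 111]
205 [136 137 133 103  43  31  33  71 109  63  41  25  29  29  44  33  29  37  42  36  85 111 119 123 124 121 120 117]
208 [136 138 137 136 121  79  35  31  36  50  50  35  30  36  36  31  30  25  19  28  24  51  99 119 123 121 125 121]
211 [136 140 138 139 136 128 116  69  31  31  29  33  37  38  87  50  23  36  60  48  30  19  32  71 109 121 123 121]
214 [137 138 140 138 139 134 120  96  48  27  34  33  63  90  93  64 111 139 125 124 115  46  23  22  38  97 117 118]
217 [137 134 122 10
[... 806 characters left out ...]
9  16  19  23  21  53 138 154 138 134 131  72  25  58  90  82]
241 [172 158 127  88  44  26  26  15  18  23  36  91 100  92  74  31  40  72 107 148 154 136 111  99  99  36  38  50]
244 [ 95  91  74  74 105  63  23  23  24  70 127 161 157 133 148 112  29  23  62  78  77  66  63  76  66  28  16  18]
247 [ 64  37  33  93 107 120 102  49  31  62  88 129 151 124 123  89  77  32  26  42  39  28  22  26  28  21  22  19]
0 0 [318.6946 233.155 ]
0 0.01 [318.7111 240.0297]
0 0.02 [318.7294 247.684 ]
0 0.03 [318.75   256.2585]
0 0.04 [318.7732 265.9299]
0.011 0 [323.1438 217.1076]
0.011 0.01 [323.4036 223.2301]
0.011 0.02 [323.6935 230.0602]
0.011 0.03 [324.0189 237.7281]
0.011 0.04 [324.3869 246.3981]
```

Wrist and side views agree: the real fingertips stand about 30 mm behind the reported TCP (wrist tip row 240, side tip row 226). That is why I closed above the web. I'll reopen and go deeper carefully.

Emit:
send_rows --moves '[0,0,0,0,0,0,0.34,0,0,0,0,0,0,0.34,0,0,-0.5,0,0,0,0.34,0,0,-0.5,0,0,0,0.34,0,0,-0.4,0,0,0,0.34,0,0,-0.2,0,0,0,0.34,0,0,0,0,0,0,0.34]'

```text
time: 11.2
ee_pos: [0.5389, -0.2403, 0.0071]
tcp_rot: [-180.0, -0.0, 104.4]
wrist_force: [-0.4, 0.3, 0.1]
opening: 0.0282
grasp_force: 0.0
```

Emit:
send_rows --moves '[0,0,-0.2,0,0,0,0.34,0,0,-0.2,0,0,0,0.34,0,0,-0.2,0,0,0,0.34,0,0,0,0,0,0,0.34]'

```text
time: 11.7
ee_pos: [0.5389, -0.2403, -0.008]
tcp_rot: [-180.0, -0.0, 104.4]
wrist_force: [0.1, -1.0, 0.3]
opening: 0.0281
grasp_force: 0.0
```

Emit:
send_rows --moves '[0,0,0,0,0,0,1,0,0,0,0,0,0,1,0,0,0,0,0,0,1,0,0,0,0,0,0,1]' --squeeze 80

```text
time: 12.2
ee_pos: [0.5394, -0.2405, -0.0071]
tcp_rot: [180.0, 0.0, 104.4]
wrist_force: [-1.0, 0.7, 3.0]
opening: 0.0061
grasp_force: 80.3
```

Gripped (80 N, opening 6 mm). Lifting.

Emit:
send_rows --moves '[0,0,0.3,0,0,0,1,0,0,0.7,0,0,0,1,0,0,0.8,0,0,0,1,0,0,0.8,0,0,0,1,0,0,0.8,0,0,0,1,0,0,0.8,0,0,0,1,0,0,0.8,0,0,0,1,0,0,0,0,0,0,1]'

```text
time: 13.2
ee_pos: [0.54, -0.2409, 0.12]
tcp_rot: [179.8, 0.1, 104.3]
wrist_force: [-0.1, -1.1, -3.8]
opening: 0.0066
grasp_force: 79.7
```

```bash
python3 - <<'E'
from h import *
np.set_printoptions(precision=4,suppress=True)
w,P,h,r=traymeas();o=bot.get_obs()
print(o['time'],o['ee_pos'],o['tcp_rot'],o['opening'],o['grasp_force'],o['wrist_force'],o['torque'])
z=o['ee_pos'][2]+.0071+.045
k=max(cv2.findContours(r,0,1)[0],key=cv2.contourArea)[:,0]
print(r.sum(),h.tolist());print(np.array([onplane(w,x,z) for x in h]))
L=bot.landmark_of('wrist','web');print([(d['pixel'],round(d['p'],2),onplane(w,d['pixel'],z)) for d in L])
for n in('side','top'):
    c=shot(n);L=bot.landmark_of(n,'web')+bot.landmark_of(n,'tray')
    print(n,[(d['pixel'],round(d['p'],2)) for d in L],proj(c,o['ee_pos']+[0,0,.052]))
E
```

```text
13.3 [ 0.5391 -0.2405  0.1175] [-179.9985    0.0012  104.3503] 0.006240248262159116 79.67764019966125 [ 0.3876 -0.2217 -3.973 ] [-0.0091  0.0659  0.0187]
97728 [[54, 101], [583, 100], [522, 348], [116, 350]]
[[ 0.4214 -0.1909  0.1696]
 [ 0.6201 -0.1398  0.1696]
 [ 0.6501 -0.2556  0.1696]
 [ 0.4509 -0.307   0.1696]]
[([23.7, 130.5], 0.73, array([ 0.4097, -0.2054,  0.1696])), ([320.7, 276.0], 0.68, array([ 0.5406, -0.2403,  0.1696]))]
side [([336.4, 191.8], 0.97), ([237.0, 253.8], 0.64), ([342.1, 204.7], 0.97), ([237.2, 263.5], 0.91), ([402.8, 218.3], 0.2)] [341.4045 191.27  ]
top [([374.5, 190.5], 0.81), ([371.8, 188.5], 0.8)] [373.5811 192.0439]
```

Lifted (−4 N ≈ 0.4 kg), origin about 7 mm above TCP. Carry to above the holder, turning 4.9°.

Emit:
send_rows --moves '[-0.09,0.94,0,0,0,-0.034,1,-0.09,0.94,0,0,0,-0.034,1,-0.09,0.94,0,0,0,-0.034,1,-0.09,0.94,0,0,0,-0.034,1,-0.09,0.94,0,0,0,-0.034,1,-0.09,0.94,0,0,0,-0.034,1,-0.09,0.94,0,0,0,-0.034,1,-0.09,0.94,0,0,0,-0.034,1]' --squeeze 110

```text
time: 14.65
ee_pos: [0.521, -0.0517, 0.1175]
tcp_rot: [-180.0, 0.0, 102.0]
wrist_force: [0.9, 0.0, -2.7]
opening: 0.006
grasp_force: 110.3
```

Emit:
send_rows --moves '[-0.09,0.94,0,0,0,-0.034,1,-0.09,0.94,0,0,0,-0.034,1,-0.09,0.94,0,0,0,-0.034,1,-0.09,0.94,0,0,0,-0.034,1,-0.09,0.94,0,0,0,-0.034,1,-0.09,0.94,0,0,0,-0.034,1,-0.09,0.94,0,0,0,-0.034,1,-0.09,0.94,0,0,0,-0.034,1]'

```text
time: 15.65
ee_pos: [0.503, 0.1363, 0.1175]
tcp_rot: [-180.0, 0.0, 99.7]
wrist_force: [0.5, -0.2, -3.5]
opening: 0.0056
grasp_force: 110.3
```

Emit:
send_rows --moves '[-0.04,0.47,0,0,0,0,1,-0.04,0.47,0,0,0,0,1,0,0,0,-0.104,0.632,0,1,0,0,0,-0.104,0.632,0,1,0,0,0,-0.104,0.632,0,1,0,0,0,-0.104,0.632,0,1,0,0,0,0,0,0,1,0,0,0,0,0,0,1]'

```text
time: 16.65
ee_pos: [0.5014, 0.159, 0.1177]
tcp_rot: [-158.1, -0.1, 99.6]
wrist_force: [-0.8, -0.2, -3.1]
opening: 0.0054
grasp_force: 110.4
```

```bash
cat >> h.py <<'E'
from scipy.spatial.transform import Rotation as Ro
S=np.array([.5315,.1725]);A=9.4
def hold(S=S,A=A):
    """tray origin and tilt in holder frame (mm, deg) from the measured tool pose"""
    o=bot.get_obs();Rt=Ro.from_euler('xyz',o['tcp_rot'],degrees=True).as_matrix()
    # tray axes: x=tool y, z=-tool z
    tx=Rt[:,1];tz=-Rt[:,2];ty=np.cross(tz,tx)
    org=np.array(o['ee_pos'])+.001*ty+.0071*tz
    H=Ro.from_euler('z',A,degrees=True).as_matrix().T
    d=H@(org-[S[0],S[1],0]);x=H@tx;y=H@ty
    print('t',o['time'],'tcp',np.round(o['ee_pos'],4),'org mm',np.round(d*1e3,1),'tilt',round(np.degrees(-np.arcsin(x[2])),2),'yaw',round(np.degrees(np.arctan2(x[1],x[0])),2),'roll',round(np.degrees(np.arcsin(y[2])),2),'F',np.round(o['wrist_force'],1),'T',np.round(o['torque'],2),'grip',round(o['opening'],4))
    B=np.column_stack([tx,ty,tz]);return o,org,B,H
E
python3 - <<'E'
from h import *
np.set_printoptions(precision=4,suppress=True)
o,org,B,H=hold()
w=shot('wrist','w6')
def P(X):return proj(w,X)
for a in((-.1,.0765,.045),(.1,.0765,.045),(.1,-.0765,.045)):print('rim corner pred',P(org+B@np.array(a)))
for q in((92,88,56),(92,-88,56),(-80,63.5,22),(80,63.5,22),(-95,0,56),(92,63,22)):
    print(q,P(H.T@(np.array(q)/1e3)+[S[0],S[1],0]))
cv2.imwrite('pics/w6b.png',w['color'][:,:,::-1])
for q in('lip','nose','slots','tray','back_stop'):print(q,[(np.round(d['pixel'],1),round(d['p'],2)) for d in bot.landmark_of('wrist',q)][:3])
h=traymeas()[2];print(h.tolist())
E
```

```text
t 16.65 tcp [0.5014 0.159  0.1177] org mm [-29.2  -7.4 124.3] tilt 21.9 yaw 0.29 roll 0.12 F [-0.8 -0.2 -3.1] T [ 0.13 -0.55  0.  ] grip 0.0054
rim corner pred [ 56.6231 101.6315]
rim corner pred [583.2379 101.2051]
rim corner pred [508.2485 404.0674]
(92, 88, 56) [565.5358  68.3677]
(92, -88, 56) [506.4282 327.5073]
(-80, 63.5, 22) [309.3489 110.0673]
(80, 63.5, 22) [518.8091 112.249 ]
(-95, 0, 56) [278.2743 186.5849]
(92, 63, 22) [538.981  113.2175]
lip [(array([316.5, 279.1]), 0.68)]
nose []
slots [(array([407.4,  79.5]), 0.61)]
tray [(array([319.1, 239. ]), 0.56)]
back_stop []
[[584, 100], [522, 350], [115, 349], [54, 100]]
```

View pics/w6b.png

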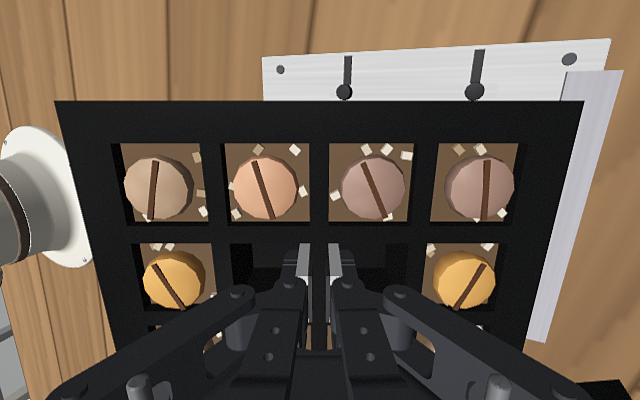

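The grasp is rigid: the rim corners predicted at (57,102) and (583,101) show at (54,100) and (584,100). The lip's +y corner shows at (567,72) and the rail knobs at (344,92) and (475,91). I'll check the rail offset with these knobs from both wrist poses.

```bash
python3 - <<'E'
from h import *
np.set_printoptions(precision=4,suppress=True)
o,org,B,H=hold();w=shot('wrist')
Rt=Ro.from_euler('xyz',o['tcp_rot'],degrees=True).as_matrix()
Rct=w['R']@Rt; tct=w['R']@o['ee_pos']+w['t']
R1=Ro.from_euler('xyz',[-179.9688,-.0054,99.1357],degrees=True).as_matrix();p1=np.array([.5395,.159,.2373])
c1=dict(camera_matrix=w['camera_matrix'],R=Rct@R1.T);c1['t']=tct-c1['R']@p1
th=lambda X:H@(X-[S[0],S[1],0])*1e3
for a,b in(((272.7,90.3),(344,92)),((353.9,90.3),(475,91)),((190+98/3.3,50+72/3.15),(280,69.5)),((190+689/3.3,50+72/3.15),(569,59)),((190+686/3.3,50+97/3.15),(567,72)),((190+42/3.3,50+40/3.15),(262.5,57)),((190+745/3.3,50+42/3.15),(610,39))):
    X,e=tri([(c1,a),(w,b)]);print('tri',th(X),round(e*1e3,2),' z8:',th(onplane(c1,a,.008))[:2],th(onplane(w,b,.008))[:2],' z56:',th(onplane(c1,a,.056))[:2],th(onplane(w,b,.056))[:2])
E
```

```text
t 17.05 tcp [0.5011 0.1591 0.1182] org mm [-29.5  -7.3 124.8] tilt 21.94 yaw 0.31 roll 0.13 F [-0.3  0.7 -3.4] T [ 0.1  -0.57 -0.01] grip 0.0057
tri [-50.6836  78.9505  16.2129] 0.33  z8: [-51.8603  79.5552] [-53.2393  79.0546]  z56: [-45.0195  77.405 ] [-38.2556  77.0629]
tri [ 52.66    79.7942 -14.994 ] 0.31  z8: [50.0827 79.0142] [50.997 78.655]  z56: [44.7419 76.9287] [47.4855 76.7342]
tri [-116.0024   99.8117    9.0372] 0.39  z8: [-116.2981  100.1889] [-116.5829   99.6559]  z56: [-101.7573   95.5731] [-90.3598  94.0088]
tri [104.3927  98.4112  11.236 ] 0.55  z8: [104.9554  99.0222] [105.5219  98.4692]  z56: [93.0576 94.5458] [92.3357 93.0326]
tri [92.2894 86.2654 57.6638] 0.16  z8: [104.4988  89.8693] [106.0794  90.2836]  z56: [92.6556 86.4866] [92.7943 86.2995]
tri [-137.192   112.0609    4.3252] 0.3  z8: [-135.8769  111.8143] [-134.9533  111.2572]  z56: [-118.9966  105.8093] [-105.4706  103.5517]
tri [126.232  110.1095   3.9511] 0.18  z8: [124.9503 109.7297] [124.9067 109.3822]  z56: [110.6633 103.9739] [108.2809 102.0093]
```

Consistent to about 0.5 mm. Holder yaw ≈ 9.1°, rail middle ≈ −7.4 mm. I'll trim and descend with the lip end inside the holder.

Emit:
send_rows --moves '[0.04,0.004,-0.5,0,0,-0.013,1,0.04,0.004,-0.5,0,0,-0.013,1,0.04,0.004,-0.5,0,0,-0.013,1,0.04,0.004,-0.5,0,0,-0.013,1,0.04,0.004,-0.5,0,0,-0.013,1,0.04,0.004,-0.19,0,0,0,1,0.04,0.004,-0.19,0,0,0,1,0,0,0,0,0,0,1]'

```text
time: 18.1
ee_pos: [0.5082, 0.1598, 0.0455]
tcp_rot: [-158.0, -0.1, 99.1]
wrist_force: [0.9, 0.4, -3.2]
opening: 0.006
grasp_force: 110.4
```

```bash
python3 - <<'E'
from h import *
np.set_printoptions(precision=4,suppress=True)
o,org,B,H=hold(A=9.1);w=shot('wrist','w7')
for q in((92,88,56),(112,88,56),(-130,112,8),(125,112,8),(-50.7,79,12),(51,79,12),(80,63.5,22)):
    print(q,proj(w,H.T@(np.array(q)/1e3)+[S[0],S[1],0]))
print(proj(w,org+B@np.array((-.1,.0765,.045))),proj(w,org+B@np.array((.1,.0765,.045))))
print(traymeas()[2].tolist())
E
```

```text
t 18.1 tcp [0.5082 0.1598 0.0455] org mm [-22.3  -7.9  52.1] tilt 22.02 yaw 0.04 roll 0.12 F [ 0.9  0.4 -3.2] T [ 0.04 -0.52 -0.01] grip 0.006
(92, 88, 56) [613.3691  43.8999]
(112, 88, 56) [690.0476  39.4969]
(-130, 112, 8) [206.3519  41.7713]
(125, 112, 8) [671.7229  -2.6604]
(-50.7, 79, 12) [302.4316  86.6992]
(51, 79, 12) [472.3676  82.4735]
(80, 63.5, 22) [534.254  112.9633]
[ 56.6704 101.6402] [583.2405 101.2303]
[[583, 100], [522, 350], [115, 350], [54, 100]]
```

Emit:
send_rows --moves '[0,0,-0.18,0,0,0,1,0.18,0.028,-0.035,0,0,0,1,0.18,0.028,-0.035,0,0,0,1,0.18,0.028,-0.035,0,0,0,1,0.09,0.014,-0.02,0,0,0,1,0,0,0,0,0,0,1]'

```text
time: 19.0
ee_pos: [0.524, 0.1622, 0.0378]
tcp_rot: [-158.0, -0.1, 99.1]
wrist_force: [-0.6, -0.2, -3.3]
opening: 0.0056
grasp_force: 110.4
```

```bash
python3 - <<'E'
from h import *
hold(A=9.1)
E
```

```text
t 19.0 tcp [0.524  0.1622 0.0378] org mm [-6.3 -8.  44.4] tilt 22.03 yaw 0.04 roll 0.12 F [-0.6 -0.2 -3.3] T [ 0.1  -0.59  0.02] grip 0.0056
```

Rim is under the lip with no contact. I'll lay down progressively, pivoting about the far lower edge.

Emit:
send_rows --moves '[0.057,0.009,-0.16,0.043,-0.269,0,1,0.057,0.009,-0.16,0.043,-0.269,0,1,0.057,0.009,-0.16,0.043,-0.269,0,1,0.036,0.006,-0.166,0.046,-0.287,0,1,0.036,0.006,-0.166,0.046,-0.287,0,1,0,0,0,0,0,0,1]'

```text
time: 19.75
ee_pos: [0.5293, 0.1631, 0.0181]
tcp_rot: [-170.0, -0.1, 99.1]
wrist_force: [-0.3, 0.3, -2.8]
opening: 0.0056
grasp_force: 110.4
```

```bash
python3 - <<'E'
from h import *
hold(A=9.1)
E
```

```text
t 19.75 tcp [0.5293 0.1631 0.0181] org mm [-2.4 -8.  25.1] tilt 10.0 yaw 0.05 roll 0.12 F [-0.3  0.3 -2.8] T [ 0.03 -0.31 -0.  ] grip 0.0056
```

Emit:
send_rows --moves '[0.047,0.008,-0.098,0.023,-0.144,0,1,0.047,0.008,-0.098,0.023,-0.144,0,1,0,0,0,0,0,0,1]'

```text
time: 20.12
ee_pos: [0.5322, 0.1636, 0.0128]
tcp_rot: [-172.5, -0.1, 99.1]
wrist_force: [-0.1, -0.2, -2.8]
opening: 0.0058
grasp_force: 110.5
```

Emit:
send_rows --moves '[0.018,0.003,-0.084,0.023,-0.144,0,1,0.018,0.003,-0.084,0.023,-0.144,0,1,0,0,0,0,0,0,1]'

```text
time: 20.5
ee_pos: [0.5329, 0.1637, 0.0086]
tcp_rot: [-175.1, -0.1, 99.1]
wrist_force: [-3.0, 0.6, -1.8]
opening: 0.0058
grasp_force: 110.6
```

```bash
python3 - <<'E'
from h import *
hold(A=9.1)
E
```

```text
t 20.5 tcp [0.5329 0.1637 0.0086] org mm [ 0.6 -7.9 15.6] tilt 4.95 yaw 0.05 roll 0.12 F [-3.   0.6 -1.8] T [-0.01  0.38 -0.03] grip 0.0058
```

Emit:
send_rows --moves '[-0.016,-0.003,-0.058,0.018,-0.115,0,1,-0.016,-0.003,-0.058,0.018,-0.115,0,1,0,0,0,0,0,0,1]'

```text
time: 20.88
ee_pos: [0.5333, 0.1637, 0.0061]
tcp_rot: [-177.2, -0.1, 99.1]
wrist_force: [3.8, 0.5, -2.5]
opening: 0.0057
grasp_force: 110.5
```

```bash
python3 - <<'E'
from h import *
hold(A=9.1)
E
```

```text
t 20.875 tcp [0.5333 0.1637 0.0061] org mm [ 0.7 -8.  13.2] tilt 2.83 yaw 0.04 roll 0.11 F [ 3.8  0.5 -2.5] T [ 0.11 -0.74 -0.02] grip 0.0057
```

Emit:
send_rows --moves '[0,0,-0.07,0.017,-0.105,0,1,0,0,-0.07,0.017,-0.105,0,1,0,0,0,0,0,0,1]'

```text
time: 21.25
ee_pos: [0.5337, 0.1639, 0.003]
tcp_rot: [-179.1, -0.1, 99.1]
wrist_force: [4.5, 0.5, 2.0]
opening: 0.0058
grasp_force: 111.2
```

```bash
python3 - <<'E'
from h import *
hold(A=9.1)
E
```

```text
t 21.25 tcp [0.5337 0.1639 0.003 ] org mm [ 0.9 -7.9 10.1] tilt 0.95 yaw 0.04 roll 0.13 F [4.5 0.5 2. ] T [ 0.22 -0.98 -0.04] grip 0.0058
```

Emit:
send_rows --moves '[0,0,-0.045,0.012,-0.075,0,1,0,0,-0.045,0.012,-0.075,0,1,0,0,0,0,0,0,1]'

```text
time: 21.62
ee_pos: [0.5332, 0.1637, 0.001]
tcp_rot: [179.7, -0.1, 99.1]
wrist_force: [2.4, 0.3, 6.0]
opening: 0.0056
grasp_force: 111.9
```

```bash
python3 - <<'E'
from h import *
hold(A=9.1)
E
```

```text
t 21.625 tcp [0.5332 0.1637 0.001 ] org mm [ 0.3 -8.   8.1] tilt -0.31 yaw 0.04 roll 0.11 F [2.4 0.3 6. ] T [-0.18 -0.37  0.05] grip 0.0056
```

Emit:
send_rows --moves '[0,0,-0.05,0.005,-0.03,0,1,0,0,-0.03,0.005,-0.03,0,1,0,0,0,0,0,0,1]'

```text
time: 22.0
ee_pos: [0.5337, 0.1638, 0.001]
tcp_rot: [179.1, -0.1, 99.1]
wrist_force: [-2.0, -0.5, 20.5]
opening: 0.0056
grasp_force: 114.3
```

```bash
python3 - <<'E'
from h import *
np.set_printoptions(precision=4,suppress=True)
o,org,B,H=hold(A=9.1);w=shot('wrist','w8')
print('tray',proj(w,org+B@np.array((-.1,.0765,.045))),proj(w,org+B@np.array((.1,.0765,.045))),traymeas()[2].tolist())
s=shot('side','s8');t=shot('top','t8')
for n,c in(('side',s),('top',t)):
    print(n,[(q,[(np.round(d['pixel'],1).tolist(),round(d['p'],2)) for d in bot.landmark_of(n,q)[:2]]) for q in('nose','tray','web')])
    for q in((-95,0,56),(-101,0,73),(-110,0,70)):print(q,proj(c,H.T@(np.array(q)/1e3)+[S[0],S[1],0]))
for n,c in(('side',s),('top',t)):
    im=cv2.cvtColor(c['color'],cv2.COLOR_RGB2HSV);m=((im[...,0]<6)|(im[...,0]>174))&(im[...,1]>180)&(im[...,2]>120)
    ref=cv2.cvtColor(cv2.imread(f'pics/{n}0.png'),cv2.COLOR_BGR2HSV);m0=((ref[...,0]<6)|(ref[...,0]>174))&(ref[...,1]>180)&(ref[...,2]>120)
    for k in(m0,m):
        b=k[120:280,180:330] if n=='side' else k[220:260,200:250];y,x=np.nonzero(b);print(n,len(x),x.mean() if len(x) else 0,y.mean() if len(y) else 0)
E
```

```text
t 22.0 tcp [0.5337 0.1638 0.001 ] org mm [ 0.7 -8.   8.1] tilt -0.92 yaw 0.04 roll 0.12 F [-2.  -0.5 20.5] T [-0.57  1.06  0.03] grip 0.0056
tray [ 55.9143 101.5019] [581.5998 101.2256] [[564, 101], [508, 343], [113, 351], [51, 100]]
side [('nose', [([270.5, 155.8], 0.61), ([358.8, 322.2], 0.16)]), ('tray', [([300.1, 162.8], 0.91), ([236.9, 264.4], 0.75)]), ('web', [([296.3, 152.3], 0.73), ([236.3, 256.3], 0.65)])]
(-95, 0, 56) [272.0095 156.5224]
(-101, 0, 73) [269.8738 152.1092]
(-110, 0, 70) [267.1614 153.4985]
top [('nose', [([220.3, 235.4], 0.57)]), ('tray', [([223.4, 196.1], 0.72), ([370.4, 285.9], 0.72)]), ('web', [([374.5, 287.3], 0.75), ([216.1, 199.1], 0.6)])]
(-95, 0, 56) [220.9594 234.955 ]
(-101, 0, 73) [219.7285 237.4241]
(-110, 0, 70) [220.5675 240.7146]
side 19 84.57894736842105 33.421052631578945
side 21 84.66666666666667 33.19047619047619
top 65 21.03076923076923 22.107692307692307
top 71 21.154929577464788 22.070422535211268
```

Pressed solidly on the floor at 8.1 mm, and the red tab is back at its starting pixels in both views, so the catch has snapped. I'll relieve the pressure, open slightly and withdraw straight up.

Emit:
send_rows --moves '[0,0,0.03,-0.01,0.06,0,1,0,0,0,0,0,0,0.34,0,0,0,0,0,0,0.34,0,0,0,0,0,0,0.34,0,0,0,0,0,0,0.34]'

```text
time: 23.18
ee_pos: [0.5322, 0.1635, -0.0016]
tcp_rot: [179.9, -0.1, 99.1]
wrist_force: [0.1, -0.1, -0.6]
opening: 0.028
grasp_force: 0.0
```

Emit:
send_rows --moves '[0,0,0.2,0,0,0,0.34,0,0,0.5,0,0,0,0.34,0,0,0.8,0,0,0,0.34,0,0,0.9,0,0,0,0.34,0,0,0.9,0,0,0,0.34,0,0,0.9,0,0,0,0.34,0,0,0.9,0,0,0,0.34,0,0,0.9,0,0,0,0.34]'

```text
time: 24.18
ee_pos: [0.5325, 0.1636, 0.1505]
tcp_rot: [179.8, -0.1, 99.1]
wrist_force: [0.2, -0.7, 0.5]
opening: 0.0284
grasp_force: 0.0
```

Emit:
send_rows --moves '[0,0,0.9,0,0,0,0.34,0,0,0.9,0,0,0,0.34,0,0,0,0,0,0,0.34]'

```text
time: 24.55
ee_pos: [0.5332, 0.1638, 0.1961]
tcp_rot: [179.6, -0.1, 99.1]
wrist_force: [-0.7, 0.0, -0.1]
opening: 0.0285
grasp_force: 0.0
```

```bash
python3 - <<'E'
from h import *
np.set_printoptions(precision=4,suppress=True)
o,org,B,H=hold(A=9.1)
w,P,h,r=traymeas();cv2.imwrite('pics/w9.png',w['color'][:,:,::-1])
q=np.array([onplane(w,x,.053) for x in h]);print((q-[S[0],S[1],0])@H.T*1e3)
for k in('nose','lip'):print(k,[((H@(onplane(w,d['pixel'],.056)-[S[0],S[1],0]))*1e3,d['p']) for d in bot.landmark_of('wrist',k)[:1]])
cv2.imwrite('pics/w9c.png',cv2.resize(w['color'][30:270,170:470,::-1],None,fx=2.5,fy=2.5,interpolation=2))
E
```

```text
t 24.55 tcp [0.5332 0.1638 0.1961] org mm [  0.3  -7.9 203.2] tilt -0.36 yaw 0.04 roll 0.14 F [-0.7  0.  -0.1] T [ 0.   -0.    0.02] grip 0.0285
[[  92.0083   67.6558   53.    ]
 [  91.5435  -82.8236   53.    ]
 [-100.1071  -82.1581   53.    ]
 [ -98.0252   68.5815   53.    ]]
nose [(array([-97.2854,  -3.9715,  56.    ]), 0.9)]
lip [(array([93.0099, -1.4553, 56.    ]), 0.72)]
```

View pics/w9c.png

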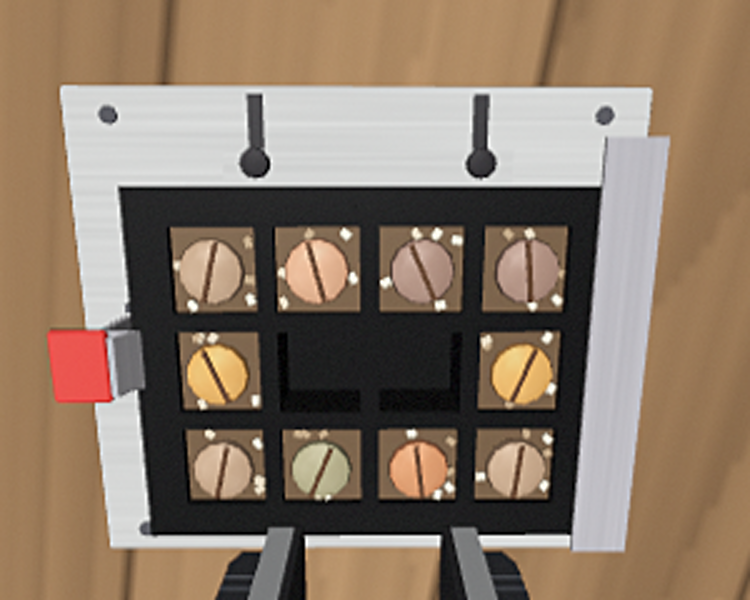

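The picture shows the tray seated and square. Its far rim is under the lip at crop col 600, and the catch's nose lies over the near rim at (138,360). The gripper is clear, so I'm handing in.

```bash
python3 -c "
from workcell import bot
print(bot.job_done())"
```

```text
the job is handed in; nothing more can be done
None
```

I seated the tray in the holder, flat and square between the rails, with one rim under the lip and the catch closed over the other; the gripper is clear and the job is handed in at about 24.6 s (it returned no verdict).

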